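Mount a transformer bobbin on the coil winder

TASK

Set up the hand coil winder for its next coil: slide the plywood cheek onto the square arbor right up against the shoulder of the spindle, then the empty bobbin up against the cheek, then push the end cap over the arbor's end until it bears on the bobbin, so that no gaps are left in the stack. Let go of everything and leave the tape roll, the side cutter and the loose circuit board where they lie.

Things in the scene. Friction and masses are not known exactly. Their poses are not given: they have to be found in the camera images.
- winder: Grey hand coil winder, fixed, its spindle locked. Origin on the bench; at yaw 0 the arbor points to world -y. Own frame, mm: bed x -56..56, y -90..110, top z 16; headstock x -33..33, y 40..100, top z 100; crank behind it to y 157, lower; bearing cover 42 wide y 34..40; spindle 22 wide from y 34, ending in a 34 mm round shoulder at y 14; arbor y 14 to -78, axis z 80.
- arbor_shoulder (a point): Centre of the shoulder face, on the arbor's axis, 80 mm above the bench; axes as the winder's (z up). From here the steel arbor, 16 x 16 mm square with two sides upright, runs level 92 mm along -y; its last 12 mm taper to half that width.
- arbor_tip (a point): Centre of the arbor's tip, 92 mm along -y from arbor_shoulder; axes as the winder's.
- cheek: Square plywood block 56 x 56 mm, 18 mm thick, standing on edge, loose, about 60 g. Origin: centre of its underside. A 19 x 19 mm square hole with bevelled edges runs through its middle along its own y (the 18 mm direction), 28 mm above the origin. Both faces are alike; either may lead. Seated with its own y along the winder's y.
- cheek_center (a point): Centre of the cheek and of its hole, 28 mm above cheek; axes as the cheek's. 9 mm from the shoulder when home.
- bobbin: Empty white plastic bobbin, 50 mm long along its own y, loose, about 50 g, standing on its two square end flanges (46 x 46, 3 mm thick, 44 mm apart inside). Between them a square tube 25 x 25 mm, with a 19 x 19 mm square hole right through. Origin: centre of the underside, hole axis 23 mm above. Both ends alike; pins stand 5 mm above the flanges. Grip it across the tube, between them.
- bobbin_center (a point): Centre of the bobbin on its hole axis, 23 mm above bobbin; axes as the bobbin's. 43 mm from the shoulder when home against the cheek.
- end_cap: Steel block 32 x 32 mm, 36 mm long along its own y, lying on a side, loose, about 80 g, with a round black knob (24 mm across, to y -33) at its -y end. A blind square socket 18.5 x 18.5 mm, 28 mm deep, opens in its +y face, which must lead onto the arbor (own y as the winder's). Origin: centre of the block's underside, socket axis 16 mm above.
- cap_mouth (a point): Centre of the socket's mouth in the cap's +y face, 18 mm along +y and 16 mm above end_cap; axes as the cap's. 68 mm from the shoulder when home against the bobbin; the arbor then stands 24 mm deep in the socket.
- tape_roll: Bystander: roll of yellowish tape, 100 mm across, 25 mm high, lying flat.
- cutter: Bystander: side cutter with black handles, 149 x 65 x 14 mm, lying flat.
- board: Bystander: small blue circuit board, 70 x 100 x 13 mm, lying near the bench's front edge.
Mind the look-alikes: they are no part of the job. Of the things shaped like the bobbin, the white one is meant. Of the things that look like the cheek, the larger one is meant.

How it is judged (in metres and radians):
On the way, in this order (a step that is already met when the one before it is completed fails the run):
1. the cheek is on the arbor, against the shoulder (x of cheek_center in the frame of arbor_shoulder between -0.004 and 0.004 m and z of cheek_center in the frame of arbor_shoulder between -0.004 and 0.004 m and y of cheek_center in the frame of arbor_shoulder between -0.012 and -0.007 m), for 0.2 s.
2. the bobbin is on the arbor, against the seated cheek (all of step 1 and x of bobbin_center in the frame of arbor_shoulder between -0.004 and 0.004 m and z of bobbin_center in the frame of arbor_shoulder between -0.004 and 0.004 m and y of bobbin_center in the frame of arbor_shoulder between -0.047 and -0.041 m), for 0.2 s.
3. the end cap is on the arbor's end, against the bobbin (all of step 2 and x of cap_mouth in the frame of arbor_shoulder between -0.004 and 0.004 m and z of cap_mouth in the frame of arbor_shoulder between -0.004 and 0.004 m and y of cap_mouth in the frame of arbor_shoulder between -0.073 and -0.066 m), for 0.2 s.
At the end, for the whole second after the job is handed in: Cheek, bobbin and end cap sit on the arbor in this order from the shoulder, at rest: the cheek within 3 mm, the bobbin within 4 mm and the cap's mouth within 5 mm of its place in the tight stack, measured along the arbor, each centred on the arbor within 4 mm (all of step 3 and linear speed of each of cheek, bobbin, end_cap below 0.02 m/s); the robot touches nothing.
It fails at once if the tape roll, the side cutter or the loose circuit board is moved more than 20 mm (distance of any of tape_roll, cutter, board from where it was at the start of the episode above 0.02 m).
It also fails if it takes over 72 s, if anything falls off the work surface, if the arm or the gripper's body presses on something with over 40 N, if the wrist force passes 120 N, or if a joint passes its speed limit or range.

ROBOT

A 6-joint arm with a two-finger parallel gripper is mounted at the origin on a cart in front of the work surface, level with it; the furniture and walls round the work are solid. World frame = base frame: x ahead of the robot, y to its left, z up, the work surface at z = 0. Lengths are in m, angles in degrees, forces in N, time in s.
With the tool pointing down it reaches from about 0.375 to 0.9 m from the base axis. Payload 3.1 kg.
Tool frame: the origin (TCP) lies on the centre line of the jaws, within the pads' length; the fingertips stand 22 mm ahead of it and the grasp point (between the pads) lies 3 mm ahead of it; z points along the fingers, y is the line along which they close (so a half turn about z gives the same grasp; the last joint's range is limited). The gripper opens to 87 mm and grips with 3 to 60 N. Pads are 19 mm wide; open, the fingers measure 117 mm over their backs; the gripper's body (75 mm by 190 mm) begins 51 mm behind the grasp point.
Start: joints at [-76.461, 30.224, 82.088, -0, 67.689, -10.227], TCP at [0.252, -0.572, 0.245] pointing down, gripper open.
Joint ranges: [-176.69, 176.69], [-43.24, 126.21], [12.49, 139.97], [-82, 262], [0, 151.66], [-163.58, 163.58]. Speed limits (degrees/s): [159.86, 159.86, 180, 180, 180, 180].

INTERFACE

Orientations are given as a 3x3 rotation matrix whose columns are the frame's x, y, z axes.
In Python, from rig import * gives the robot as it stands.
- The arm moves only by the shell command python3 -m jog 'ROWS'. ROWS is text: rows parted by semicolons, each of 7 numbers parted by spaces: the shift along the tool's x, y, z in mm, then the turn, a rotation vector about the tool's x, y, z in rad, then the finger opening in mm, from 0 to 87. In form: tx ty tz ax ay az fingers; .... A call has 1 to 12 rows; each row shifts and turns the commanded pose from where the row before left it, along the tool's axes as they then stand; what a row does not reach is not made up. A row lasts 1/8 s, in which the tool goes at most 62.5 mm and 10.7 degrees, less where a joint would pass 70% of its speed; a pose out of reach is approached as far as the arm can. A call with a gripper value outside its range is refused whole. The fingers move at their own pace and stop on an object; the grip force is fixed at half the most. Time passes only in rows, so rows that do not move let the fingers close. It gives the time, the measured TCP pose, the force, the opening and the grip force at its end, in the units of the state.
- read_state(): the state, without advancing time (a new reading comes with each control period).
- capture(name): name is "scene" or "side" or "wrist"; returns a dict with "color" (480x640x3 uint8, red, green, blue), "camera_matrix" (3x3 intrinsics, pixels), "R" (3x3) and "t" (3): a world point X has camera coordinates R X + t. Camera axes: x right, y down, z forward; pixel columns grow to the right and rows downward; lengths in m; the calibration is good to about 2 mm. A picture is of the moment at which its call begins. There is no depth.
- hand_in(): hands the job in; it is judged then, once.
Trained networks look in the newest picture that a camera, given by its name, has taken for a name from the list of things; names that differ only in an ending like _2 or _b are one class to them, and where a whole thing is asked for, a point or a joint stands for the part that bears it (a point fixed in the world has none). Each returns a list of dicts, best first, with "conf" (0 to 1); they miss things now and then, are a little off and sometimes report something else, mostly with a low value. They report only what shows in the picture. A call takes as long as a camera call. They do not tell look-alikes from the thing itself.
- find_in(camera, target): "at" ([x, y, z] in m, in world coordinates, good to about 4 mm: the middle of the surface that is visible of it).
- trace(camera, target): "pixels" (480x640 bool, what is visible of it).
- place_of(camera, target): "at" ([x, y, z] in m, in world coordinates, good to about 4 mm: a listed point, or the origin of a listed thing).
The state is a dict: "time_s": time; "joint_positions": joint angles; "qvel": joint speeds; "tau": joint torques, N m; "position": TCP position; "tcp_rot": TCP orientation; "force": force on the tool from outside, world axes, zero at the start; "moment": the same for the moment, N m; "opening": opening from 0.0 (shut) to 1.0 (fully open); "grasp_force": force on a finger pad.
Only numpy, scipy, OpenCV 4.12 (cv2) and the standard library are available. Lean on these libraries where they do the work, as an engineer would, in place of code of your own. Each camera call takes 0.05 s, during which the arm holds its last target. There are 200 camera calls.

## Working session

There is one attempt and no reset: what is moved stays moved. The work goes in short steps, Python scripts to look and compute and a shell command to move; the robot and the scene stay as the last step left them, time stands still between calls to the robot, and variables do not carry over. Pictures are saved under pics/ and viewed, at most 14 in all, crops included, and the job is handed in when it is done.

```bash
mkdir -p pics; ls
cat > h.py <<'E'
from rig import *
import numpy as np, cv2
def save(c,n,box=None,s=1):
    im=capture(c)["color"][:,:,::-1]
    if box: im=im[box[1]:box[3],box[0]:box[2]]
    cv2.imwrite("pics/"+n+".png",cv2.resize(im,None,fx=s,fy=s,interpolation=cv2.INTER_CUBIC))
def proj(c,X):
    p=c["camera_matrix"]@(c["R"]@np.array(X)+c["t"]); return p[:2]/p[2]
E
python3 - <<'E'
from h import *
np.set_printoptions(precision=4,suppress=True)
ims={}
for c in ("scene","side"):
    d=capture(c); ims[c]=d["color"]
    for n in ("cheek","bobbin","end_cap","winder"):
        for r in place_of(c,n): print(c,n,np.round(r["at"],4),round(r["conf"],2),proj(d,r["at"]).round())
    for n in ("cheek_center","bobbin_center","cap_mouth","arbor_shoulder","arbor_tip"):
        for r in place_of(c,n): print(c,n,np.round(r["at"],4),round(r["conf"],2),proj(d,r["at"]).round())
    for n in ("tape_roll","cutter","board"):
        for r in place_of(c,n)[:1]: print(c,n,np.round(r["at"],4),round(r["conf"],2))
cv2.imwrite("pics/scene1.png",ims["scene"][:,:,::-1]);cv2.imwrite("pics/side1.png",ims["side"][:,:,::-1])
s=read_state();print(s["position"],s["tcp_rot"],s["time_s"])
E
```

```text
pics
scene cheek [ 0.4933 -0.2208 -0.0028] 0.59 [308. 258.]
scene bobbin [ 0.5572 -0.3914  0.003 ] 0.75 [375. 282.]
scene winder [ 0.5391 -0.0067  0.0019] 0.91 [272. 209.]
scene cheek_center [ 0.5051 -0.2233  0.0252] 0.51 [312. 248.]
scene bobbin_center [ 0.5538 -0.3888  0.0214] 0.89 [374. 277.]
scene arbor_tip [ 0.5218 -0.0752  0.0772] 0.56 [280. 202.]
scene tape_roll [ 0.5849 -0.5372  0.    ] 0.67
scene cutter [ 0.4305 -0.5407  0.0019] 0.81
scene board [ 0.3739 -0.0197 -0.0064] 0.64
side cheek [ 0.4953 -0.2218 -0.0006] 0.67 [330. 254.]
side cheek [ 0.4412 -0.2886 -0.0006] 0.64 [317. 276.]
side cheek [ 0.5386 -0.0051 -0.0006] 0.36 [313. 210.]
side bobbin [ 0.5584 -0.392   0.0003] 0.86 [396. 290.]
side bobbin [ 0.5926 -0.1754 -0.0011] 0.83 [362. 236.]
side bobbin [ 0.6203 -0.2801 -0.0019] 0.59 [395. 256.]
side bobbin [ 0.4966 -0.2218 -0.0009] 0.4 [330. 254.]
side end_cap [ 0.4434 -0.3612  0.0037] 0.56 [333. 294.]
side winder [ 0.5403 -0.0026  0.0017] 0.69 [313. 209.]
side cheek_center [ 0.4413 -0.2905  0.0211] 0.92 [317. 267.]
side cheek_center [ 0.497  -0.2217  0.0246] 0.63 [330. 243.]
side bobbin_center [ 0.592  -0.1739  0.0265] 0.82 [361. 225.]
side bobbin_center [ 0.556  -0.3913  0.0213] 0.59 [396. 281.]
side bobbin_center [ 0.617  -0.2808  0.0212] 0.57 [395. 247.]
side cap_mouth [ 0.4301 -0.5442 -0.0048] 0.62 [372. 366.]
side cap_mouth [ 0.4393 -0.343   0.0163] 0.55 [327. 283.]
side arbor_shoulder [0.5413 0.0115 0.0862] 0.73 [311. 176.]
side arbor_shoulder [ 0.4377 -0.3432  0.0167] 0.53 [326. 283.]
side arbor_tip [ 0.517  -0.0736  0.081 ] 0.7 [314. 192.]
side tape_roll [ 0.58   -0.5375 -0.0035] 0.89
side cutter [ 0.4281 -0.5453 -0.0021] 0.95
[ 0.2519 -0.572   0.2445] [[ 0.9152  0.403  -0.    ]
 [ 0.403  -0.9152  0.    ]
 [-0.     -0.     -1.    ]] 1.3
```

View pics/scene1.png

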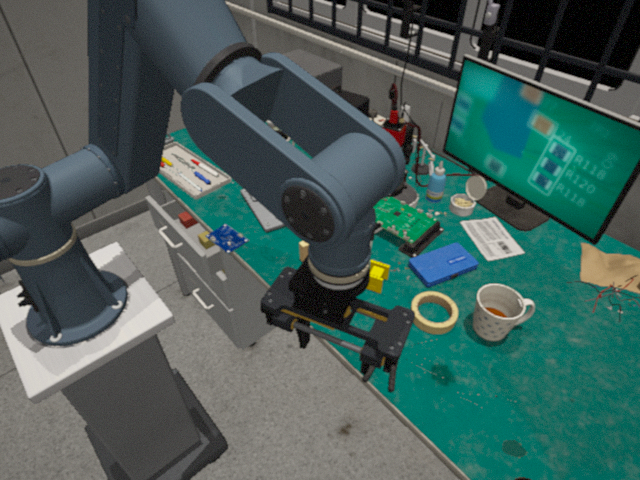

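View pics/side1.png

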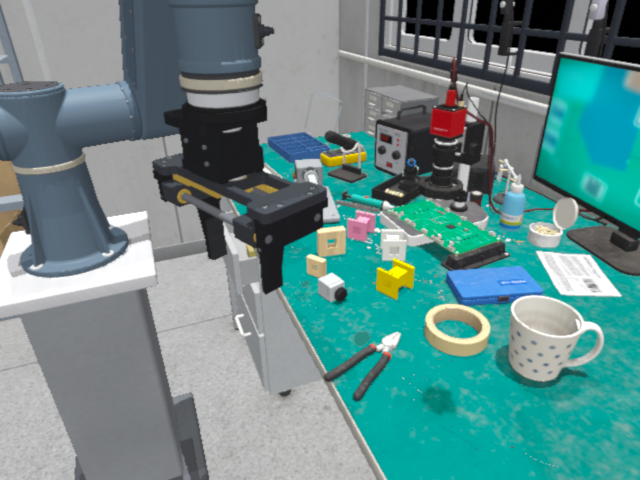

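The side view shows the cream plywood cheek at (331,241), which is larger than its look-alike at (317,265). The white bobbin is at (393,245), the yellow one at (395,278) and the pink one at (362,225). The end cap is at (331,288) with its knob at (341,295), and the winder is partly hidden near (313,180). In the scene view the arm hides the work, so I'm moving over it to use the wrist camera.

```bash
python3 -m jog '47 -26 -20 0 0 0 87;47 -26 -20 0 0 0 87;47 -26 -20 0 0 0 87;47 -26 -20 0 0 0 87;47 -26 -20 0 0 0 87;47 -26 -20 0 0 0 87;47 -26 -20 0 0 0 87;0 0 0 0 0 -0.175 87;0 0 0 0 0 -0.175 87;0 0 0 0 0 -0.175 87;0 0 0 0 0 -0.175 87;0 0 0 0 0 -0.175 87'
python3 - <<'E'
from h import *
np.set_printoptions(precision=4,suppress=True)
d=capture("wrist"); cv2.imwrite("pics/w1.png",d["color"][:,:,::-1])
s=read_state();print(s["position"],s["tcp_rot"],s["time_s"],-d["R"].T@d["t"],d["R"],d["camera_matrix"])
for n in ("cheek","bobbin","end_cap","winder","cheek_center","bobbin_center","cap_mouth","arbor_shoulder","arbor_tip"):
    for r in place_of("wrist",n): print(n,np.round(r["at"],4),round(r["conf"],2),proj(d,r["at"]).round())
E
```

```text
time_s: 2.8
position: [0.4796, -0.2727, 0.3846]
tcp_rot: [[0.272, 0.962, -0.0], [0.962, -0.272, 0.0], [-0.0, -0.0, -1.0]]
force: [0.3, -0.1, 0.7]
opening: 1.0
grasp_force: 0.0
[ 0.4795 -0.2727  0.3846] [[ 0.2681  0.9634 -0.0001]
 [ 0.9634 -0.2681 -0.0001]
 [-0.0001 -0.0001 -1.    ]] 2.85 [ 0.5032 -0.1937  0.5255] [[ 0.9626 -0.2708  0.0002]
 [-0.2587 -0.9196  0.2956]
 [-0.0799 -0.2846 -0.9553]] [[376.4486   0.     314.2517]
 [  0.     376.4486 238.9843]
 [  0.       0.       1.    ]]
cheek [ 0.4956 -0.219  -0.002 ] 0.94 [314. 143.]
cheek [ 0.4387 -0.2897  0.0024] 0.77 [289. 204.]
bobbin [ 0.5899 -0.1744  0.0018] 0.81 [375.  89.]
bobbin [ 0.6162 -0.2763  0.0007] 0.67 [410. 160.]
bobbin [ 0.5544 -0.3856 -0.0067] 0.66 [382. 243.]
end_cap [ 0.4393 -0.3603 -0.001 ] 0.89 [303. 249.]
cheek_center [ 0.4983 -0.2221  0.0276] 0.76 [316. 146.]
cheek_center [ 0.4389 -0.2874  0.0214] 0.72 [287. 205.]
bobbin_center [ 0.555  -0.3884  0.0228] 0.89 [387. 251.]
bobbin_center [ 0.5891 -0.1754  0.024 ] 0.81 [377.  88.]
bobbin_center [ 0.6161 -0.277   0.022 ] 0.63 [414. 162.]
cap_mouth [ 0.4311 -0.3478  0.011 ] 0.94 [295. 245.]
arbor_tip [ 0.5185 -0.0752  0.0803] 0.68 [297.   3.]
```

View pics/w1.png

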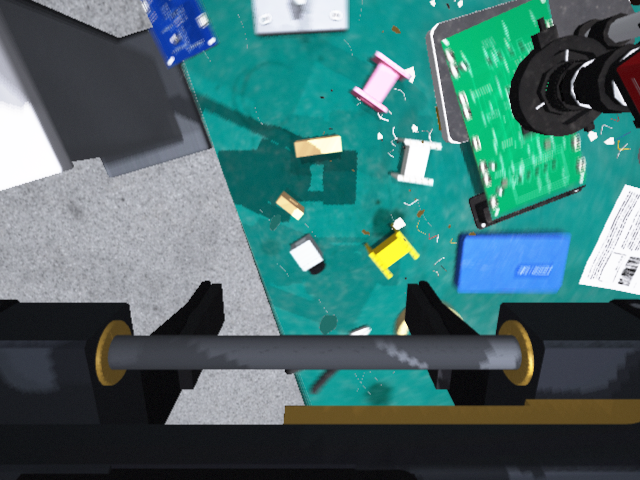

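The wrist view shows the cheek at (318,147), which is 56 mm wide, and the small look-alike at (290,206). The white bobbin is at (416,161) and the end cap at (307,254), with its knob lower right and its socket facing upper left. The winder bed front is at (300,12). I'm moving on toward the winder.

```bash
cat >> h.py <<'E'
def grab(tag,names,cam="wrist"):
    d=capture(cam); o={k:d[k] for k in ("color","camera_matrix","R","t")}
    for n in names:
        for i,r in enumerate(trace(cam,n)[:4]): o[f"{n}{i}"]=r["pixels"]
    np.savez_compressed(tag+".npz",**o); print(tag,[(k,int(v.sum()),np.argwhere(v).mean(0)[::-1].round()) for k,v in o.items() if v.dtype==bool]); return d
E
python3 - <<'E'
from h import *
grab("v0",("cheek","bobbin","end_cap"))
E
python3 -m jog '50 0 0 0 0 0 87;50 0 0 0 0 0 87;50 0 0 0 0 0 87;0 0 0 0 0 0 87;0 0 0 0 0 0 87'
python3 - <<'E'
from h import *
d=grab("v1",("cheek","bobbin","winder")); cv2.imwrite("pics/w2.png",d["color"][:,:,::-1])
for n in ("winder","arbor_shoulder","arbor_tip"):
    for r in place_of("wrist",n): print(n,np.round(r["at"],4),round(r["conf"],2),proj(d,r["at"]).round())
E
```

```text
v0 [('cheek0', 798, array([318., 145.])), ('cheek1', 402, array([291., 205.])), ('cheek2', 1205, array([416., 161.])), ('bobbin0', 1412, array([381.,  83.])), ('bobbin1', 1114, array([415., 161.])), ('bobbin2', 967, array([389., 251.])), ('bobbin3', 737, array([318., 145.]))]
time_s: 4.12
position: [0.5213, -0.129, 0.3846]
tcp_rot: [[0.277, 0.961, 0.0], [0.961, -0.277, -0.001], [-0.001, 0.0, -1.0]]
force: [-0.7, 0.1, 0.1]
opening: 0.996
grasp_force: 0.0
v1 [('cheek0', 449, array([292., 303.])), ('cheek1', 1071, array([317., 255.])), ('cheek2', 141, array([305., 331.])), ('cheek3', 808, array([417., 393.])), ('bobbin0', 1117, array([406., 265.])), ('bobbin1', 194, array([389., 329.])), ('winder0', 13996, array([300.,  77.]))]
winder [ 5.389e-01 -3.500e-03 -1.000e-04] 0.57 [299.  88.]
arbor_shoulder [0.5436 0.014  0.0791] 0.75 [296.  63.]
arbor_shoulder [ 0.6153 -0.2755  0.0212] 0.22 [404. 266.]
arbor_tip [ 0.5186 -0.0771  0.0839] 0.72 [298. 153.]
```

View pics/w2.png

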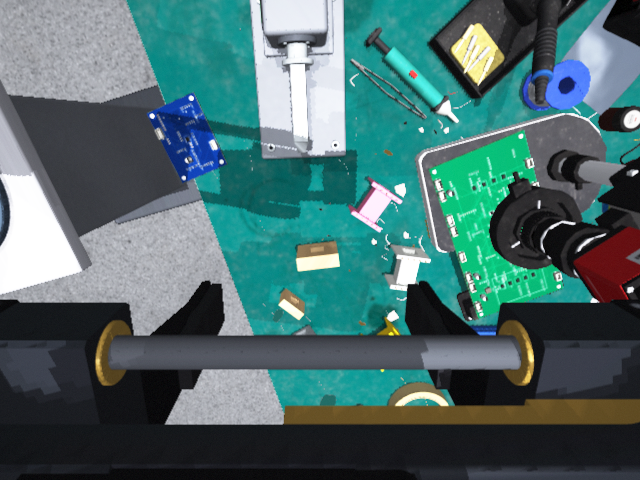

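```bash
cat > fit.py <<'E'
import numpy as np, cv2
from scipy.optimize import minimize
S=4
B=lambda x0,x1,y0,y1,z0,z1:np.array([[x,y,z] for x in(x0,x1) for y in(y0,y1) for z in(z0,z1)])/1000
M=dict(winder=[B(-56,56,-90,110,0,16),B(-33,33,40,100,0,100),B(-21,21,34,40,59,101)],
 arbor=[B(-8,8,-66,14,72,88),np.vstack([B(-8,8,-66,-66,72,88),B(-4,4,-78,-78,76,84)]),B(-17,17,14,18,64,96)],
 cheek=[B(-28,28,-9,9,0,56)],
 bobbin=[B(-23,23,-25,-22,0,46),B(-23,23,22,25,0,46),B(-12.5,12.5,-25,25,10.5,35.5)],
 end_cap=[B(-16,16,-18,18,0,32),B(-12,12,-33,-18,4,28)])
def world(P,p):
    c,s=np.cos(p[2]),np.sin(p[2]); return P@np.array([[c,-s,0],[s,c,0],[0,0,1]]).T+[p[0],p[1],0 if len(p)<4 else p[3]]
def hulls(v,name,p):
    for P in M[name]:
        q=(v["R"]@world(P,p).T).T+v["t"]; q=q@v["camera_matrix"].T; yield cv2.convexHull((q[:,:2]/q[:,2:]).astype(np.float32))
def fit(views,name,p0):
    "views: list of (view, mask)"
    W=[]
    for v,m in views:
        ys,xs=np.nonzero(m); x0,y0=max(xs.min()-25,0),max(ys.min()-25,0); x1,y1=min(xs.max()+25,640),min(ys.max()+25,480)
        W.append((v,cv2.resize(m[y0:y1,x0:x1].astype(np.float32),None,fx=S,fy=S,interpolation=cv2.INTER_LINEAR),x0,y0))
    def cost(u):
        p=np.array(p0)+np.array(u)*[.01,.01,.1]; c=0
        for v,m,x0,y0 in W:
            r=np.zeros(m.shape,np.uint8)
            for h in hulls(v,name,p): cv2.fillConvexPoly(r,np.round(((h-[x0,y0]+.5)*S-.5)*16).astype(np.int32),1,shift=4)
            c+=1-np.minimum(r,m).sum()/np.maximum(r,m).sum()
        return c/len(W)
    b=None
    for a in (0,-1.5,1.5):
        r=minimize(cost,[0,0,a],method="Nelder-Mead",options=dict(initial_simplex=np.array([[0,0,a],[1,0,a],[0,1,a],[.3,.3,a+1]]),xatol=.005,fatol=1e-4))
        if b is None or r.fun<b.fun: b=r
    return np.array(p0)+b.x*[.01,.01,.1],b.fun
def draw(im,v,name,p,k,x0,y0,col):
    for h in hulls(v,name,p): cv2.polylines(im,[np.round((h-[x0,y0]+.5)*k).astype(np.int32)],True,col,1)
E
python3 - <<'E'
from fit import *
v0,v1=[dict(np.load(f"v{i}.npz")) for i in (0,1)]
R={}
R["winder"],c=fit([(v1,v1["winder0"])],"winder",[.540,-.004,-.27]);print("winder",R["winder"],c)
for nm,vs,p in (("cheek",[(v0,v0["cheek0"]),(v1,v1["cheek1"])],[.496,-.221,-.2]),("bobbin",[(v0,v0["bobbin1"]),(v1,v1["bobbin0"])],[.617,-.277,-.3])):
    R[nm],c=fit(vs,nm,p); print(nm,R[nm],c)
    for x in vs: print("  single",*fit([x],nm,p))
R["arbor"]=R["winder"]
k=3
im=v1["color"][:,:,::-1]; a=cv2.resize(im[0:200,200:400],None,fx=k,fy=k)
for n in("winder","arbor"): draw(a,v1,n,R[n],k,200,0,(0,0,255))
b=cv2.resize(v0["color"][120:220,270:336,::-1],None,fx=k,fy=k); draw(b,v0,"cheek",R["cheek"],k,270,120,(0,0,255))
c=cv2.resize(v0["color"][120:220,380:446,::-1],None,fx=k,fy=k); draw(c,v0,"bobbin",R["bobbin"],k,380,120,(0,0,255))
cv2.imwrite("pics/m1.png",np.hstack([a,np.vstack([b,c])]))
E
```

```text
winder [ 0.54134573 -0.00060607 -0.23994642] 0.01397085189819336
cheek [ 0.5013322  -0.22131429 -0.14071677] 0.06393644213676453
  single [ 0.50107702 -0.22114929 -0.13646392] 0.07347512245178223
  single [ 0.50155822 -0.22159312 -0.14697226] 0.05006694793701172
bobbin [ 0.61701967 -0.27636594 -0.42376691] 0.12802639603614807
  single [ 0.61695988 -0.27636704 -0.41954582] 0.0995977520942688
  single [ 0.61727746 -0.27657158 -0.43485963] 0.15448778867721558
```

View pics/m1.png

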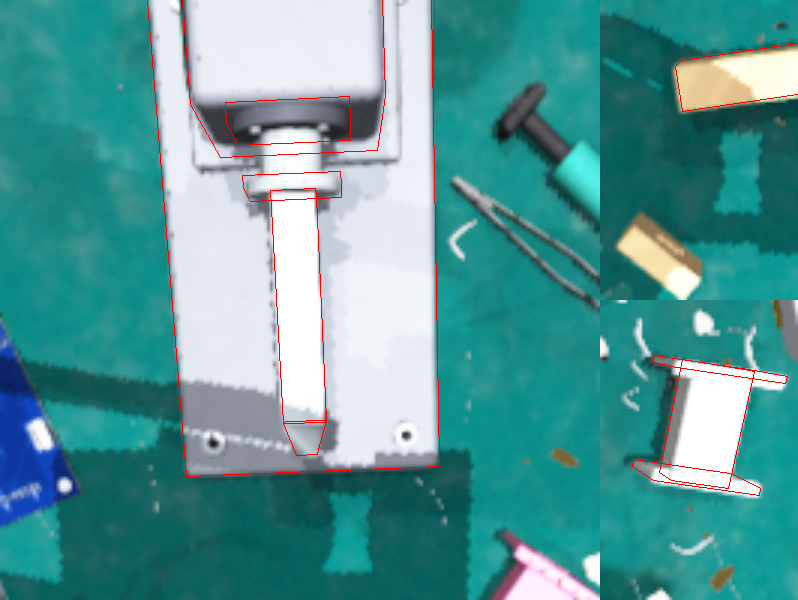

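The overlay fits well. The arbor outline lies on the steel bar (crop 300,320), and the large cream block is the cheek (crop right top; the smaller block below it is the look-alike). The white spool is the bobbin (crop right bottom). Next I descend over the cheek.

```bash
python3 -m jog '0 0 0 0 0 -0.14 87;-47 -3.5 20 0 0 0 87;-47 -3.5 40 0 0 0 87;0 0 50 0 0 0 87;0 0 50 0 0 0 87;0 0 50 0 0 0 87;0 0 43 0 0 0 87;0 0 0 0 0 0 87;0 0 0 0 0 0 87'
cat > tgt.py <<'E'
import numpy as np
from rig import read_state
def tgt(p,z):
    "rows needed (tool mm, rad) from measured TCP to pose with tool x = own y of pose p, TCP at height z"
    s=read_state(); R=np.array(s["tcp_rot"]); h=np.arctan2(R[1,0],R[0,0]); g=np.pi/2+p[2]
    d=np.array([p[0],p[1],z])-s["position"]; dh=(g-h+np.pi)%(2*np.pi)-np.pi
    c,n=np.cos(g),np.sin(g)
    print("turn az",round(-dh,3),"then tool mm",np.round([1e3*(d[0]*c+d[1]*n),1e3*(d[0]*n-d[1]*c),-1e3*d[2]],1),"| before-turn xyz",np.round(1e3*R.T@d,1),"t",s["time_s"],"tilt",np.round(R[2,:2],4))
E
python3 - <<'E'
from h import *; from fit import *; from tgt import *
d=grab("v2",("cheek",)); v=dict(np.load("v2.npz"))
p,c=fit([(v,v["cheek0"])],"cheek",[.5013,-.2213,-.14]); print(p,c); tgt(p,.031); print(read_state()["position"])
E
```

```text
time_s: 5.6
position: [0.502, -0.2217, 0.1328]
tcp_rot: [[0.141, 0.99, 0.002], [0.99, -0.141, -0.001], [-0.001, 0.002, -1.0]]
force: [-0.4, -0.6, 0.2]
opening: 0.999
grasp_force: 0.0
v2 [('cheek0', 939, array([243., 323.])), ('cheek1', 4542, array([310., 251.]))]
[ 0.5013 -0.2213 -0.14  ] 1.0
turn az -0.001 then tool mm [  0.3  -1.2 102.7] | before-turn xyz [  0.5  -1.6 102.7] t 5.7 tilt [-0.002  0.004]
[ 0.50244799 -0.22177442  0.13367438]
```

Run:
```python
from fit import *; from tgt import *
v=dict(np.load("v2.npz"))
p,c=fit([(v,v["cheek1"])],"cheek",[.5013,-.2213,-.14]); print(p,c); tgt(p,.031)
```

```text
[ 0.50075803 -0.22178293 -0.1515404 ] 0.028220057487487793
turn az 0.01 then tool mm [ -0.3  -1.7 102.7] | before-turn xyz [ -0.   -2.1 102.7] t 5.7 tilt [-0.002  0.004]
```

```bash
python3 -m jog '0 -1.5 40 0 0 0.01 87;0 0 40 0 0 0 87;0 0 22 0 0 0 87;0 0 0 0 0 0 87;0 0 0 0 0 0 45;0 0 0 0 0 0 45;0 0 0 0 0 0 45;0 0 0 0 0 0 45;0 0 0 0 0 0 45'
```

```text
time_s: 6.82
position: [0.4998, -0.2207, 0.0301]
tcp_rot: [[0.15, 0.989, 0.001], [0.989, -0.15, -0.0], [-0.0, 0.001, -1.0]]
force: [-0.7, 0.1, 5.0]
opening: 0.64
grasp_force: 30.0
```

```bash
python3 -m jog '0 0 -26 0 0 0 45;0 0 -26 0 0 0 45;0 0 0 0 0 0.09 45;0 0 0 0 0 0 45'
python3 - <<'E'
from tgt import *
for i in range(1): tgt([.5169,-.1006,-.24],.0825)
print(read_state()["opening"],read_state()["position"])
E
```

```text
time_s: 7.32
position: [0.4995, -0.2205, 0.0816]
tcp_rot: [[0.238, 0.971, 0.0], [0.971, -0.238, -0.0], [0.0, 0.0, -1.0]]
force: [1.0, 0.3, -0.9]
opening: 0.64
grasp_force: 30.0
turn az 0.0 then tool mm [120.6 -11.6  -0.9] | before-turn xyz [120.6 -11.6  -0.9] t 7.325 tilt [0. 0.]
0.6400162421549247 [ 0.49952984 -0.22049116  0.0816383 ]
```

```bash
python3 -m jog '40 -6 0 0 0 0 45;40 -5.6 0 0 0 0 45;30 0 0 0 0 0 45;0 0 0 0 0 0 45;0 0 0 0 0 0 45'
python3 - <<'E'
from h import *; from fit import *; from tgt import *
d=grab("v3",("winder","cheek")); v=dict(np.load("v3.npz")); s=read_state(); print(s["position"])
w=np.array([.5413,-.0006,-.24])
q,c=fit([(v,v["winder0"])],"winder",w); print("winder refit",q,c)
p=np.array([*s["position"][:2],-.24,.052])
im=v["color"][:,:,::-1].copy(); im=cv2.resize(im[0:400,120:520],None,fx=1.5,fy=1.5)
draw(im,v,"arbor",w,1.5,120,0,(0,0,255)); draw(im,v,"cheek",p,1.5,120,0,(255,0,0))
cv2.imwrite("pics/m2.png",im)
E
```

```text
time_s: 7.95
position: [0.5146, -0.1114, 0.0812]
tcp_rot: [[0.238, 0.971, -0.0], [0.971, -0.238, -0.0], [-0.0, -0.0, -1.0]]
force: [-0.2, -0.6, -0.2]
opening: 0.641
grasp_force: 30.0
v3 [('winder0', 49894, array([311., 113.])), ('cheek0', 10446, array([315., 330.]))]
[ 0.51460463 -0.11206537  0.08140898]
winder refit [ 0.54126639 -0.00097372 -0.24017547] 0.0244714617729187
```

View pics/m2.png

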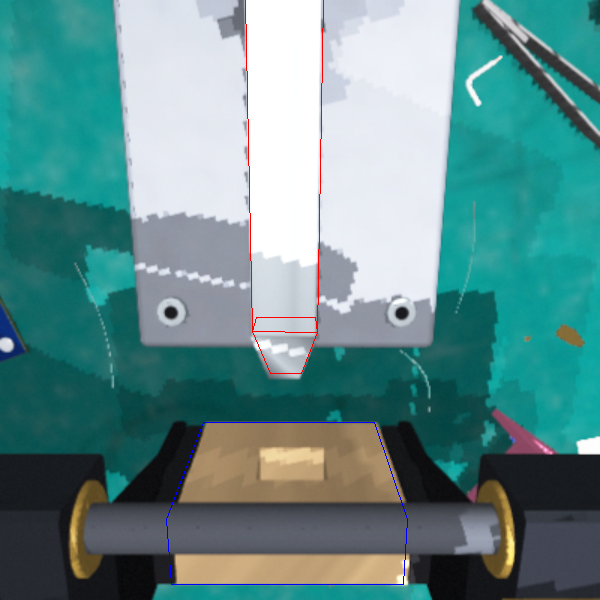

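```bash
python3 -m jog '10 -0.7 0 0 0 0 45;15 0 0 0 0 0 45;15 0 0 0 0 0 45;15 0 0 0 0 0 45'; python3 -m jog '15 0 0 0 0 0 45;15 0 0 0 0 0 45;15 0 0 0 0 0 45;10 0 0 0 0 0 45;0 0 0 0 0 0 45'
```

```text
time_s: 8.6
position: [0.5273, -0.056, 0.0816]
tcp_rot: [[0.238, 0.971, 0.0], [0.971, -0.238, 0.0], [0.0, -0.0, -1.0]]
force: [0.6, 0.6, 0.4]
opening: 0.643
grasp_force: 30.0
time_s: 9.22
position: [0.5403, -0.0032, 0.0815]
tcp_rot: [[0.237, 0.971, -0.0], [0.971, -0.237, -0.0], [-0.0, -0.0, -1.0]]
force: [0.4, -0.6, -1.2]
opening: 0.644
grasp_force: 30.0
```

```bash
python3 -m jog '4 0 0 0 0 0 45;3 0 0 0 0 0 45;0 0 0 0 0 0 45';python3 -m jog '2 0 0 0 0 0 45;1 0 0 0 0 0 45;0 0 0 0 0 0 45'
```

```text
time_s: 9.6
position: [0.5419, 0.0027, 0.0815]
tcp_rot: [[0.239, 0.971, -0.0], [0.971, -0.239, -0.0], [-0.0, -0.0, -1.0]]
force: [-0.5, -1.1, -0.9]
opening: 0.64
grasp_force: 30.0
time_s: 9.98
position: [0.5422, 0.0042, 0.0815]
tcp_rot: [[0.238, 0.971, -0.001], [0.971, -0.238, -0.002], [-0.002, -0.0, -1.0]]
force: [-1.1, -6.1, 0.4]
opening: 0.644
grasp_force: 30.0
```

```bash
python3 -m jog '0.5 0 0 0 0 0 45;0 0 0 0 0 0 87;0 0 0 0 0 0 87;0 0 0 0 0 0 87;0 0 -20 0 0 0 87;0 0 -45 0 0 0 87;0 0 -50 0 0 0 87;-50 0 0 0 0 0 87;0 0 0 0 0 0 87'
python3 - <<'E'
from h import *; from fit import *; from tgt import *
d=grab("v4",("winder","cheek")); v=dict(np.load("v4.npz")); s=read_state()
w=np.array([.5413,-.0008,-.24]); u=np.array([.2377,.9713])
p=np.array([*(w[:2]+u*.005),-.24,.0505])
im=cv2.resize(v["color"][0:400,120:520,::-1],None,fx=1.5,fy=1.5)
draw(im,v,"arbor",w,1.5,120,0,(0,0,255)); draw(im,v,"cheek",p,1.5,120,0,(255,0,0))
cv2.imwrite("pics/m3.png",im); tgt([.617,-.2764,-.424],.13)
E
```

```text
time_s: 11.1
position: [0.5307, -0.0443, 0.1974]
tcp_rot: [[0.242, 0.97, 0.002], [0.97, -0.242, -0.001], [-0.001, 0.002, -1.0]]
force: [0.7, -0.1, -0.8]
opening: 1.001
grasp_force: 0.0
v4 [('winder0', 32274, array([311., 131.])), ('cheek0', 2980, array([313., 177.]))]
turn az 0.183 then tool mm [-178.2  175.4   66.2] | before-turn xyz [-207.2  140.2   65.9] t 11.25 tilt [ 0.0006 -0.001 ]
```

View pics/m3.png

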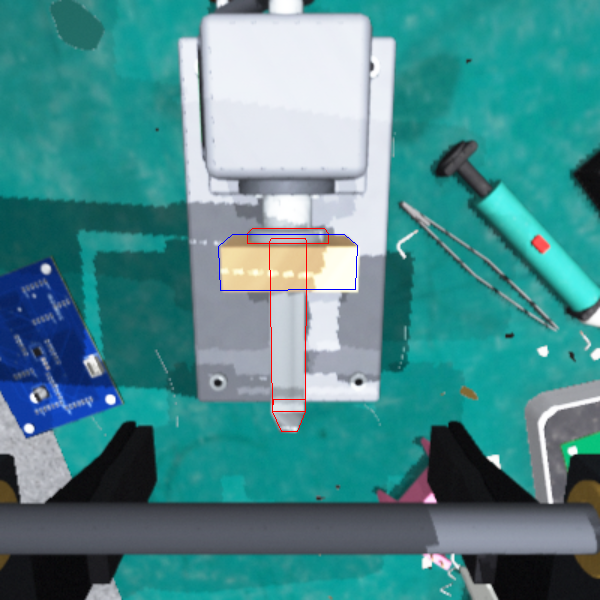

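The cheek outline lies right on the block at (288,265) in the crop, hard against the shoulder, so it is seated. Next is the white bobbin.

```bash
python3 -m jog '-41.4 28 0 0 0 0 87;-41.4 28 0 0 0 0 87;-41.4 28 0 0 0 0 87;-41.4 28 0 0 0 0 87;-41.6 28 0 0 0 0 87;0 0 0 0 0 0.0915 60;0 0 0 0 0 0.0915 60;0 0 33 0 0 0 60;0 0 33 0 0 0 60;0 0 0 0 0 0 60;0 0 0 0 0 0 60'
python3 - <<'E'
from h import *; from fit import *; from tgt import *
d=grab("v5",("bobbin",)); v=dict(np.load("v5.npz")); k=[k for k in v if k.startswith("bobbin")]
g=[.617,-.2764,-.424]; X=proj(v,[.617,-.2764,.023])
m=min(k,key=lambda n:np.hypot(*(np.argwhere(v[n]).mean(0)[::-1]-X)))
p,c=fit([(v,v[m])],"bobbin",g); print(m,p,c); tgt(p,.030)
im=cv2.resize(v["color"][100:400,160:460,::-1],None,fx=1.5,fy=1.5); a=im.copy()
draw(a,v,"bobbin",p,1.5,160,100,(0,0,255)); cv2.imwrite("pics/m4.png",a)
E
```

```text
time_s: 12.62
position: [0.6181, -0.2765, 0.131]
tcp_rot: [[0.411, 0.912, 0.001], [0.912, -0.411, -0.0], [0.0, 0.001, -1.0]]
force: [0.1, 0.9, -0.0]
opening: 0.689
grasp_force: 0.0
v5 [('bobbin0', 5005, array([311., 251.])), ('bobbin1', 5550, array([206., 121.])), ('bobbin2', 2402, array([307., 389.]))]
bobbin0 [ 0.61660568 -0.2770569  -0.42271633] 0.04382514953613281
turn az -0.001 then tool mm [ -0.6  -1.7 102.1] | before-turn xyz [ -0.6  -2.  102.1] t 12.725 tilt [-0.0004  0.003 ]
```

View pics/m4.png

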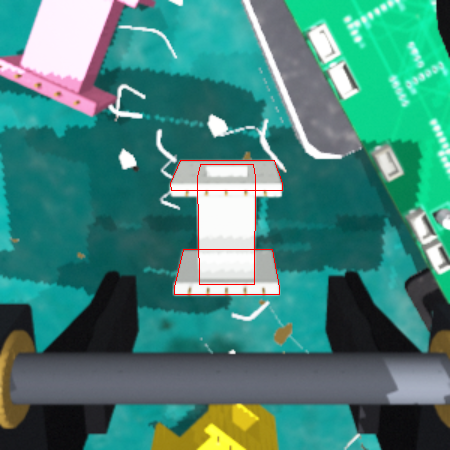

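The white bobbin sits at crop (228,228) between the pink and yellow spools, and its outline matches. I'm descending to grasp it.

```bash
python3 -m jog '-0.6 -1.6 40 0 0 0 60;0 0 40 0 0 0 60;0 0 22 0 0 0 60;0 0 0 0 0 0 60;0 0 0 0 0 0 15;0 0 0 0 0 0 15;0 0 0 0 0 0 15;0 0 0 0 0 0 15;0 0 0 0 0 0 15'; python3 -c "
from tgt import *; tgt([.5130,-.1180,-.24],.08)"
```

```text
time_s: 13.85
position: [0.6157, -0.277, 0.029]
tcp_rot: [[0.411, 0.911, 0.0], [0.911, -0.411, -0.0], [-0.0, 0.001, -1.0]]
force: [-0.3, 0.1, 3.0]
opening: 0.279
grasp_force: 30.0
turn az -0.184 then tool mm [ 130.  -137.6  -51. ] | before-turn xyz [ 102.6 -159.   -51.1] t 13.85 tilt [-0.0001  0.0005]
```

```bash
python3 -m jog '0 0 -37 0 0 0 15;0 0 -40 0 0 0 15;20 -32 0 0 0 0 15;20 -32 0 0 0 0 15;20 -32 0 0 0 0 15;20 -32 0 0 0 0 15;22 -31 0 0 0 -0.092 15;0 0 0 0 0 -0.092 15;0 0 20 0 0 0 15;0 0 0 0 0 0 15;0 0 0 0 0 0 15'
python3 - <<'E'
from h import *; from fit import *; from tgt import *
d=grab("v6",("bobbin",)); v=dict(np.load("v6.npz")); s=read_state()
tgt([.5125,-.1183,-.24],.086)
w=np.array([.5413,-.0008,-.24])
im=cv2.resize(v["color"][0:440,120:520,::-1],None,fx=1.36,fy=1.36)
draw(im,v,"arbor",w,1.36,120,0,(0,0,255)); draw(im,v,"bobbin",np.array([*s["position"][:2],-.24,.057]),1.36,120,0,(255,0,0))
cv2.imwrite("pics/m5.png",im)
E
```

```text
time_s: 15.22
position: [0.5127, -0.1186, 0.0858]
tcp_rot: [[0.238, 0.971, 0.0], [0.971, -0.238, -0.0], [-0.0, 0.0, -1.0]]
force: [0.9, -0.1, -0.8]
opening: 0.286
grasp_force: 30.0
v6 [('bobbin0', 11156, array([315., 313.])), ('bobbin1', 1734, array([487., 299.]))]
turn az -0.0 then tool mm [ 0.3 -0.6  0. ] | before-turn xyz [ 0.3 -0.6  0. ] t 15.325 tilt [-0.0001  0.001 ]
```

View pics/m5.png

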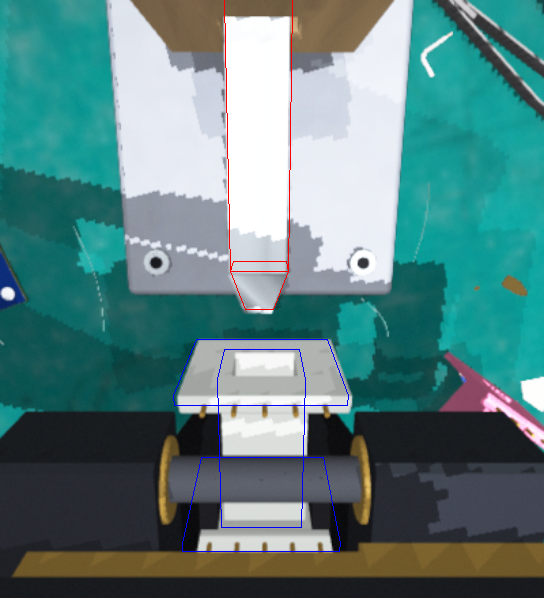

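The bobbin hangs straight in front of the tip (hole at crop (265,363), arbor tip at (260,300)) and is about 1 mm too far right. I'll correct that and slide it on.

```bash
python3 -m jog '6 -0.9 0 0 0 0 15;12 0 0 0 0 0 15;12 0 0 0 0 0 15;0 0 0 0 0 0 15'; python3 -m jog '12 0 0 0 0 0 15;12 0 0 0 0 0 15;12 0 0 0 0 0 15;12 0 0 0 0 0 15;6 0 0 0 0 0 15;0 0 0 0 0 0 15'
```

```text
time_s: 15.82
position: [0.5189, -0.0878, 0.0856]
tcp_rot: [[0.236, 0.972, -0.0], [0.972, -0.236, 0.0], [0.0, -0.0, -1.0]]
force: [0.5, 0.2, -0.2]
opening: 0.284
grasp_force: 30.0
time_s: 16.58
position: [0.5318, -0.0362, 0.0855]
tcp_rot: [[0.237, 0.972, 0.0], [0.972, -0.237, -0.0], [-0.0, 0.0, -1.0]]
force: [-0.8, 0.0, -0.9]
opening: 0.287
grasp_force: 30.0
```

```bash
python3 -m jog '3 0 0 0 0 0 15;2 0 0 0 0 0 15;0 0 0 0 0 0 15'; python3 -c "
from tgt import *; tgt([.5446-.043*.2377,.0128-.043*.9713,-.24],.086)"
```

```text
time_s: 16.95
position: [0.5329, -0.0319, 0.0856]
tcp_rot: [[0.238, 0.971, 0.0], [0.971, -0.238, -0.0], [-0.0, 0.0, -1.0]]
force: [-0.2, -0.0, -0.7]
opening: 0.281
grasp_force: 30.0
turn az -0.0 then tool mm [ 3.2  0.8 -0.4] | before-turn xyz [ 3.2  0.8 -0.4] t 16.95 tilt [-0.  0.]
```

```bash
python3 -m jog '2 0 0 0 0 0 15;1.5 0 0 0 0 0 15;0 0 0 0 0 0 15'
```

```text
time_s: 17.32
position: [0.5335, -0.0296, 0.0856]
tcp_rot: [[0.237, 0.972, -0.001], [0.972, -0.237, -0.002], [-0.002, -0.0, -1.0]]
force: [-2.2, -5.4, 0.4]
opening: 0.286
grasp_force: 30.0
```

```bash
python3 -m jog '0.7 0 0 0 0 0 15;0 0 0 0 0 0 70;0 0 0 0 0 0 70;0 0 0 0 0 0 70;0 0 -20 0 0 0 80;0 0 -45 0 0 0 87;0 0 -45 0 0 0 87;-50 0 0 0 0 0 87;-50 0 0 0 0 0 87;0 0 0 0 0 0 87'
python3 - <<'E'
from h import *; from fit import *; from tgt import *
d=grab("v7",("bobbin","end_cap")); v=dict(np.load("v7.npz"))
w=np.array([.5413,-.0008,-.24]); u=np.array([.2377,.9713]); 
for z in (.0555,):
  if "bobbin0" in v:
    c=w[:2]+u*(.014-.043); print("expect",c)
    P=[M["bobbin"][i]+[0,0,z] for i in range(3)]; M["bobbin"]=P
    print(fit([(v,v["bobbin0"])],"bobbin",[*c,-.24]))
for n in("bobbin_center","cheek_center","end_cap","cap_mouth"):
    for r in place_of("wrist",n)[:2]: print(n,np.round(r["at"],4),round(r["conf"],2))
tgt([.441,-.360,.3],.14)
E
```

```text
time_s: 18.58
position: [0.51, -0.1276, 0.1959]
tcp_rot: [[0.242, 0.97, 0.001], [0.97, -0.242, -0.001], [-0.001, 0.001, -1.0]]
force: [-0.2, -0.3, 0.4]
opening: 0.995
grasp_force: 0.0
v7 [('bobbin0', 4646, array([313.,  86.])), ('bobbin1', 2728, array([418., 250.]))]
expect [ 0.5344067 -0.0289677]
(array([ 0.53501081, -0.02989558, -0.23769053]), np.float64(0.07527738809585571))
bobbin_center [ 0.5924 -0.1721  0.0212] 0.64
bobbin_center [ 0.5326 -0.0287  0.0791] 0.56
cheek_center [0.5422 0.0032 0.0758] 0.91
cheek_center [ 0.4364 -0.288   0.0177] 0.56
turn az -0.538 then tool mm [-205.4 -136.    55.4] | before-turn xyz [-246.   -11.5   55.3] t 18.925 tilt [ 0.0003 -0.0005]
```

The bobbin is seated: the fit gives about 0.9 mm from its place. Now the end cap.

```bash
python3 -m jog '-49 -2.3 0 0 0 0 87;-49 -2.3 0 0 0 0 87;-49 -2.3 0 0 0 0 87;-49 -2.3 0 0 0 0 87;-49 -2.3 0 0 0 0 87;0 0 10 0 0 -0.18 87;0 0 15 0 0 -0.18 87;0 0 0 0 0 -0.175 87;0 0 0 0 0 0 87;0 0 0 0 0 0 87'
python3 - <<'E'
from h import *; from fit import *; from tgt import *
d=grab("v8",("end_cap",)); v=dict(np.load("v8.npz"))
for n in("end_cap","cap_mouth"):
    for r in place_of("wrist",n)[:2]: print(n,np.round(r["at"],4),round(r["conf"],2))
im=cv2.resize(v["color"][60:420,120:520,::-1],None,fx=1.6,fy=1.6)
if "end_cap0" in v:
    p,c=fit([(v,v["end_cap0"])],"end_cap",[.441,-.360,.3]); print(p,c); tgt(p,.03)
    draw(im,v,"end_cap",p,1.6,120,60,(0,0,255))
cv2.imwrite("pics/m6.png",im)
E
```

```text
time_s: 20.18
position: [0.4411, -0.3598, 0.1707]
tcp_rot: [[-0.289, 0.957, 0.0], [0.957, 0.289, -0.0], [-0.0, 0.0, -1.0]]
force: [0.9, -0.8, 0.6]
opening: 1.0
grasp_force: 0.0
v8 [('end_cap0', 2554, array([314., 235.]))]
end_cap [ 0.4387 -0.3633  0.0012] 0.67
cap_mouth [ 0.4344 -0.346   0.0101] 0.76
[ 0.44316431 -0.35990466  0.28493297] 0.06075263023376465
turn az 0.009 then tool mm [ -0.5   2.2 140.8] | before-turn xyz [ -0.4   2.2 140.8] t 20.375 tilt [-0.0004  0.0002]
```

View pics/m6.png

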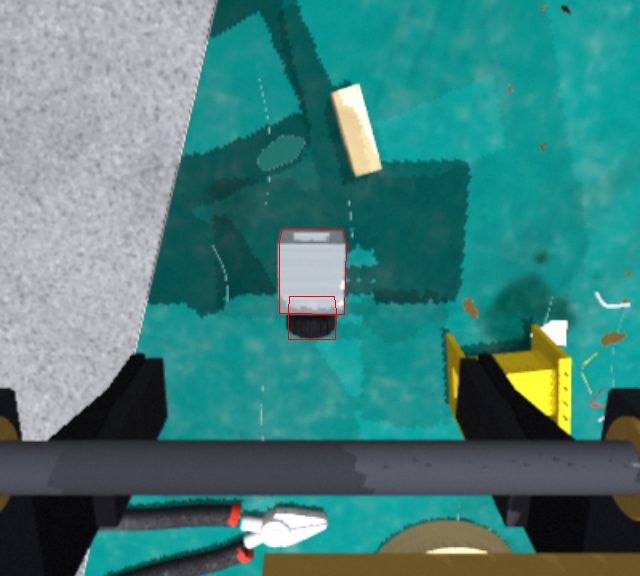

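The cap is at crop (312,278), with its socket at the top (311,237) and its knob at the bottom (312,325). The outline fits, so I'm grasping it.

```bash
python3 -m jog '-0.5 1.8 45 0 0 0.009 60;0 0 45 0 0 0 60;0 0 40 0 0 0 60;0 0 13.5 0 0 0 60;0 0 0 0 0 0 60;0 0 0 0 0 0 20;0 0 0 0 0 0 20;0 0 0 0 0 0 20;0 0 0 0 0 0 20;0 0 0 0 0 0 20;0 0 0 0 0 0 20'; python3 -c "
from tgt import *; tgt([.5446-.135*.2377,.0128-.135*.9713,-.24],.092)"
```

```text
time_s: 21.75
position: [0.4428, -0.3604, 0.0278]
tcp_rot: [[-0.282, 0.959, 0.001], [0.959, 0.282, -0.001], [-0.001, 0.0, -1.0]]
force: [-0.6, 0.4, 5.1]
opening: 0.365
grasp_force: 30.0
turn az 0.526 then tool mm [251.7  10.2 -64.2] | before-turn xyz [212.5 135.2 -64.3] t 21.75 tilt [-0.0009  0.0003]
```

```bash
python3 -m jog '0 0 -45 0 0 0 20;0 0 -45 0 0 0 20;42.5 27 0 0 0 0 20;42.5 27 0 0 0 0 20;42.5 27 0 0 0 0 20;42.5 27 0 0 0 0 20;42.5 27 0 0 0 0 20;0 0 0 0 0 0.175 20;0 0 0 0 0 0.175 20;0 0 0 0 0 0.176 20;0 0 26 0 0 0 20;0 0 0 0 0 0 20';python3 -m jog '0 0 0 0 0 0 20'
python3 - <<'E'
from h import *; from fit import *; from tgt import *
d=grab("v9",("end_cap",)); v=dict(np.load("v9.npz")); s=read_state()
tgt([.5125,-.1183,-.24],.092)
w=np.array([.5413,-.0008,-.24])
im=cv2.resize(v["color"][0:440,120:520,::-1],None,fx=1.36,fy=1.36)
draw(im,v,"arbor",w,1.36,120,0,(0,0,255)); draw(im,v,"end_cap",np.array([*s["position"][:2],-.24,.064]),1.36,120,0,(255,0,0))
cv2.imwrite("pics/m7.png",im)
E
```

```text
time_s: 23.25
position: [0.5107, -0.1174, 0.0896]
tcp_rot: [[0.238, 0.971, -0.004], [0.971, -0.238, 0.002], [0.001, -0.004, -1.0]]
force: [-0.4, -0.1, -0.4]
opening: 0.363
grasp_force: 30.0
time_s: 23.38
position: [0.5122, -0.1181, 0.0912]
tcp_rot: [[0.238, 0.971, -0.0], [0.971, -0.238, 0.0], [0.0, -0.0, -1.0]]
force: [-0.5, 0.1, -1.2]
opening: 0.364
grasp_force: 30.0
v9 [('end_cap0', 6354, array([315., 310.]))]
turn az -0.0 then tool mm [ 0.  -0.1 -0.3] | before-turn xyz [ 0.  -0.1 -0.3] t 23.475 tilt [-0.0002  0.0012]
```

View pics/m7.png

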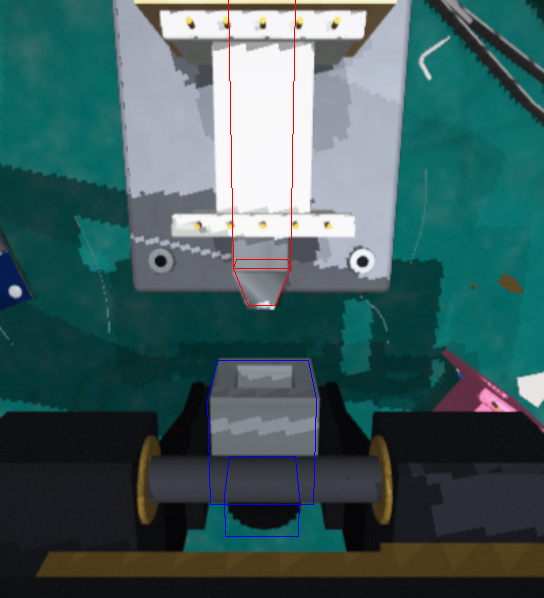

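The cap's socket (crop (265,377)) lines up with the arbor tip (262,290), about 0.5 mm too far right. The bobbin lies tight on the cheek. I'm pushing the cap on.

```bash
python3 -m jog '6 -0.5 0 0 0 0 20;10 0 0 0 0 0 20;8 0 0 0 0 0 20;6 0 0 0 0 0 20;0 0 0 0 0 0 20'; python3 -m jog '6 0 0 0 0 0 20;5 0 0 0 0 0 20;4 0 0 0 0 0 20;0 0 0 0 0 0 20'
```

```text
time_s: 24.1
position: [0.5188, -0.0882, 0.091]
tcp_rot: [[0.237, 0.972, -0.0], [0.972, -0.237, 0.0], [0.0, -0.0, -1.0]]
force: [0.2, -0.7, -0.8]
opening: 0.368
grasp_force: 30.0
time_s: 24.6
position: [0.5224, -0.074, 0.091]
tcp_rot: [[0.237, 0.971, -0.0], [0.971, -0.237, 0.0], [-0.0, -0.0, -1.0]]
force: [-0.3, 0.6, -1.3]
opening: 0.368
grasp_force: 30.0
```

```bash
python3 -m jog '2 0 0 0 0 0 20;1.5 0 0 0 0 0 20;0 0 0 0 0 0 20'; python3 -c "
from tgt import *; tgt([.5446-.086*.2377,.0128-.086*.9713,-.24],.092)"
```

```text
time_s: 24.98
position: [0.5231, -0.0718, 0.0911]
tcp_rot: [[0.237, 0.972, -0.0], [0.972, -0.237, -0.001], [-0.001, -0.0, -1.0]]
force: [-1.8, -4.4, 0.2]
opening: 0.358
grasp_force: 30.0
turn az 0.001 then tool mm [ 1.3  0.8 -0.9] | before-turn xyz [ 1.3  0.8 -0.9] t 24.975 tilt [-0.0015 -0.    ]
```

```bash
python3 -m jog '1.5 0 0 0 0 0 20;1 0 0 0 0 0 20;0 0 0 0 0 0 20;0 0 0 0 0 0 20'; python3 -m jog '0 0 0 0 0 0 75;0 0 0 0 0 0 75;0 0 0 0 0 0 75;0 0 -20 0 0 0 75;0 0 -45 0 0 0 87;0 0 -45 0 0 0 87;-40 0 0 0 0 0 87;0 0 0 0 0 0 87;0 0 0 0 0 0 87'
python3 - <<'E'
from h import *; from fit import *
d=grab("v10",("end_cap","bobbin","cheek")); v=dict(np.load("v10.npz"))
w=np.array([.5413,-.0008,-.24]); u=np.array([.2377,.9713]); pos=lambda y:w[:2]+u*(.014+y)
im=cv2.resize(v["color"][0:400,120:520,::-1],None,fx=1.5,fy=1.5)
for n,y,z in (("cheek",-.009,.0505),("bobbin",-.043,.0555),("end_cap",-.086,.0627)):
    M[n]=[P+[0,0,z] for P in M[n]]; c=pos(y)
    draw(im,v,n,np.array([*c,-.24]),1.5,120,0,(0,0,255))
    if n+"0" in v:
        p,e=fit([(v,v[n+"0"])],n,[*c,-.24]); dd=p[:2]-c; print(n,"along mm",1e3*dd@u,"lat",1e3*(dd[0]*u[1]-dd[1]*u[0]),"yaw",p[2],e)
cv2.imwrite("pics/m8.png",im)
E
```

```text
time_s: 25.48
position: [0.5232, -0.0717, 0.0912]
tcp_rot: [[0.235, 0.972, -0.001], [0.972, -0.235, -0.005], [-0.005, -0.0, -1.0]]
force: [-4.7, -12.1, -0.7]
opening: 0.362
grasp_force: 30.0
time_s: 26.6
position: [0.5139, -0.1066, 0.2007]
tcp_rot: [[0.238, 0.971, -0.001], [0.971, -0.238, 0.001], [0.001, -0.001, -1.0]]
force: [-0.2, -0.9, -0.1]
opening: 0.999
grasp_force: 0.0
v10 [('end_cap0', 3188, array([316., 201.])), ('cheek0', 3630, array([317.,  66.])), ('cheek1', 867, array([284., 396.]))]
cheek along mm -0.03295905167337004 lat 1.2335705171791167 yaw -0.2494640005768538 0.13224530220031738
end_cap along mm -3.5124459522805553 lat 1.025857356897408 yaw -0.25495327309811777 0.1257845163345337
```

View pics/m8.png

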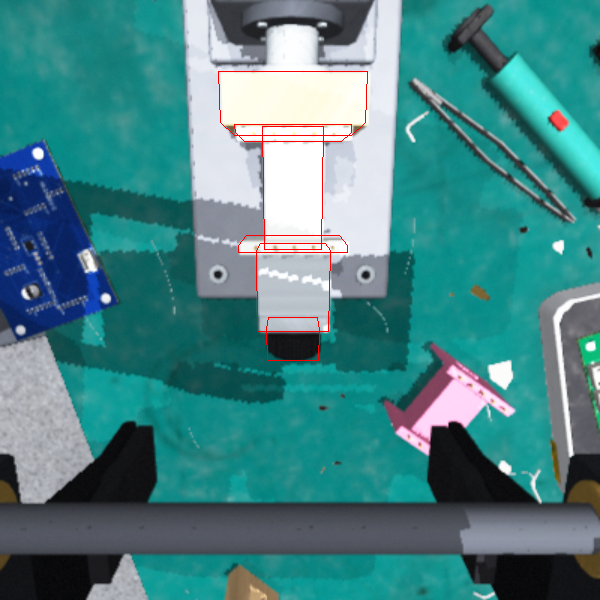

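The tight-stack outlines fall on the cheek (293,100), bobbin (293,190) and cap (293,290) with no gaps showing. The gripper is clear and open, so I'm handing in.

```bash
python3 -c "
from rig import *
print(hand_in())"
```

```text
the job is handed in; nothing more can be done
None
```

The job is handed in: the cheek, white bobbin and end cap are on the arbor with no gaps visible in the last picture, and the gripper is clear and open; no verdict came back.

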